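# Push the steel tube home in the water filter's push-fit port and lock it

### The arm

A 7-joint arm with a two-finger parallel gripper is mounted at the origin on a cart in front of the work surface, level with it; the furniture and walls round the work are solid. World frame = base frame: x ahead of the robot, y to its left, z up, the work surface at z = 0. Lengths are in mm, angles in rad, forces in N, time in s.
With the tool pointing down it reaches from about 350 to 900 mm from the base axis. Payload 7.2 kg.
Tool frame: the origin (TCP) lies at the very end of the fingers, on their centre line; the grasp point (between the pads) lies 19 mm behind it; z points along the fingers, y is the line along which they close (so a half turn about z gives the same grasp; the last joint's range is limited). The gripper opens to 88 mm and grips with 3 to 60 N. Pads are 20 mm wide; open, the fingers measure 115 mm over their backs; the gripper's body (75 mm by 178 mm) begins 61 mm behind the grasp point.
Start: joints at [-1.29, 0.411, -0.013, 1.596, 0.006, 1.134, -0.082], TCP at [213.616, 587.365, 222.653] pointing down, gripper open.
Joint ranges: [-2.95, 2.95], [-0.29, 1.99], [-1.47, 1.44], [0.14, 2.54], [-1.03, 4.17], [0.13, 1.85], [-2.86, 2.86]. Speed limits (rad/s): [2.39, 2.39, 3.01, 3.01, 3.14, 3.14, 3.14].

### API

Orientations are given as a unit quaternion [x, y, z, w].
In Python, from cell import state, camera, get_calibration, hand_in gives the robot as it stands.
- The arm moves only by the tool carry_out, never from a script. Its argument "targets" is a list of rows, each an object with "offset": the shift along the world's x, y, z in mm, a list of three; "turn": the turn, a rotation vector about the world's x, y, z in degrees, a list of three; "gripper": the finger opening in mm, from 0 to 87.8. In form: [{"offset": [x, y, z], "turn": [wx, wy, wz], "gripper": gripper}, ...]. A call has exactly 10 rows; each row shifts and turns the commanded pose from where the row before left it; what a row does not reach is not made up. A row lasts 1/10 s, in which the tool goes at most 50 mm and 8.59 degrees, less where a joint would pass 70% of its speed; a pose out of reach is approached as far as the arm can. A call with a gripper value outside its range is refused whole. The fingers move at their own pace and stop on an object; "force" is the grip in N (left out, the last holds). Time passes only in rows, so rows that do not move let the fingers close, or fill a call up. It gives the time, the measured TCP pose, the force, the opening and the grip force at its end, in the units of the state.
- state(): the state, without advancing time (a new reading comes with each control period).
- camera(name): name is "scene" or "top"; returns (picture, depth): 480x640x3 uint8, red, green, blue; 480x640 float32, mm along the optical axis (not along the pixel's ray), 0 where there is no reading.
- get_calibration(name): a dict with "mtx" (3x3 intrinsics, pixels), "rvec" (rotation vector, rad) and "tvec" (3), from world to camera coordinates, as OpenCV has them. Camera axes: x right, y down, z forward; pixel columns grow to the right and rows downward; lengths in mm; the calibration is good to about 2 mm. A picture is of the moment at which its call begins. get_calibration takes no time and is no camera call.
- hand_in(): hands the job in; it is judged then, once.
The state is a dict: "t": time; "joint_pos": joint angles; "qvel": joint speeds; "tau": joint torques, N m; "ee_pos": TCP position; "tcp_rot": TCP orientation; "contact_force": force on the tool from outside, world axes, zero at the start; "ft_torque": the same for the moment, N m; "width": finger opening in mm; "gripper_force": force on a finger pad.
Only numpy, scipy, OpenCV 4.12 (cv2) and the standard library are available. Lean on these libraries where they do the work, as an engineer would, in place of code of your own. Each camera call takes 0.05 s, during which the arm holds its last target. There are 200 camera calls.

### The job

Fit the plain steel tube from the rack into the push-fit port of the water filter: push it straight down past the tight seal until you feel it bottom on the stop inside, without ramming it. Then swing the steel locking fork fully home under the collar of the port and let go, leaving the tube bottomed and everything else as it was.

Things in the scene. Friction and masses are not known exactly. Their poses are not given: they have to be found in the camera images.
- tube: plain round steel tube, 15 mm in diameter and 110 mm long, 0.12 kg (varies); stands upright in one of the two sockets of the rack (either one), socketed 40 mm deep, its upper 70 mm free. Origin: centre of its lower end, which has a 2.5 mm long chamfer; its z axis runs up along the tube.
- port_mouth (a point): centre of the open mouth of the push-fit port on top of the filter head, 75 mm above the counter; z is up along the port's axis. The mouth is a grey collar 37 mm across, with a 45 degree lead-in from 25 mm wide at the top to a bore 16.6 mm wide 6 mm down.
- seal (a point): middle of the hidden springy seal in the bore, 15 mm below the mouth. The tube meets it about 13 mm down (6 to 15 N to pass), is through at 18 mm, then has a steady drag of 3 to 10 N, which also holds it. Deeper, 22 to 52 mm under the mouth (unknown, differs each time), is the bottom: a sprung stop yielding 1 mm per 6 N: the push rises clearly over the drag. Over 15 N on it is ramming.
- filter_head: the fixed filter head: a white block 70 x 116 x 60 mm on a grey foot plate 82 x 132 mm, the block reaching from 36 mm on the -y side of the port's axis to 82 mm on the +y side, in the head's own axes; on the -y side lies a white canister, 51 mm thick and 120 mm long, out to 92 mm from the port's axis, top at 56 mm. Origin: on the counter under the port's axis.
- lock_fork (a joint): angle of the steel locking fork, rad: 0 = fully open, 1.25 = home, its two prongs round the neck of the port under the collar (its stop). It turns about a vertical pivot on the head, anticlockwise seen from above to lock, and stays where it is left; stiff: about 2 N at the handle.
- fork_handle (a point): grip point on the fork's handle, an upright steel pin 12 mm in diameter: the pin is 40 mm tall, from 64 to 104 mm above the counter; this point lies on its axis 92 mm above the counter. The pin stands on a 12 mm wide flat arm, 58 mm from the pivot, on the side away from the prongs.
- fork_pivot (a point): point on the fork's vertical pivot axis, at the same height as the grip point; 50 mm from the port's axis on the head's +y side. With the fork home the handle points straight away from the port.
- tube_rack: fixed grey rack, 68 x 148 mm, 45 mm high, with two sockets 16 mm wide, 38 mm to either side of its centre along its own y axis. Origin: centre of its underside.
- plug: grey blanking plug that stands in the other socket, not to be used: shank 15 mm, disc head 32 mm across and 10 mm thick, 60 mm long, top 65 mm above the counter. Origin: centre of its lower end.
- timer: round kitchen timer, 66 mm across, 39 mm high, a bystander. Origin: centre of its underside.
- thermometer: probe thermometer, white handle and steel needle, 216 x 34 x 20 mm, lying, a bystander. Origin: under its middle; the needle points to its +x.
- pen: black and white marker pen, 135 mm long, 16 mm thick, lying along its own y, a bystander.
- pen2: thin pen with a blue end, 145 mm long, 9 mm thick, lying along its own y, a bystander.

How it is judged:
By the outcome, as a careful person would: the job done as asked, in the order asked, and still so for the second after the job is handed in, with the robot touching nothing.
It also fails if it takes over 67 s, if anything falls off the work surface, if the arm or the gripper's body presses on something with over 40 N, if the wrist force passes 120 N, or if a joint passes its speed limit or range.

## Working session

There is one attempt and no reset: what is moved stays moved. The work goes in short steps, Python scripts to look and compute and a tool call to move; the robot and the scene stay as the last step left them, time stands still between calls to the robot, and variables do not carry over. Pictures are saved under pics/ and viewed, at most 10 in all, crops included, and the job is handed in when it is done.

Besides the shell and the picture viewer there is one more tool, called after "Request:" in YAML: its name, and indented under it one key for each argument. carry_out: Moves the arm, as the interface text tells. Its arguments: {"type":"object","properties":{"targets":{"type":"array","items":{"type":"object","properties":{"offset":{"type":"array","items":{"type":"number"}},"turn":{"type":"array","items":{"type":"number"}},"gripper":{"type":"number"}}}},"force":{"type":"number"}},"required":["targets"]}

```bash
mkdir -p pics
cat > h.py <<'E'
import numpy as np, cv2
from cell import state, camera, get_calibration
def cal(n):
    c=get_calibration(n); R=cv2.Rodrigues(np.array(c["rvec"],float))[0]
    return np.array(c["mtx"],float),R,np.array(c["tvec"],float).ravel()
def pts(n,d):
    K,R,t=cal(n); v,u=np.mgrid[:480,:640]
    P=np.stack([(u-K[0,2])/K[0,0]*d,(v-K[1,2])/K[1,1]*d,d],-1)
    return (P-t)@R
def ray(n,u,v,z):
    "world point on pixel ray at height z"
    K,R,t=cal(n); c=-R.T@t; w=R.T@np.array([(u-K[0,2])/K[0,0],(v-K[1,2])/K[1,1],1])
    return c+w*(z-c[2])/w[2]
E
python3 - <<'E'
from h import *
print(state())
for n in("scene","top"):
    p,d=camera(n); cv2.imwrite(f"pics/{n}0.png",p[:,:,::-1]); np.save(f"{n}0.npy",d)
    K,R,t=cal(n); print(n,K[0,0],-R.T@t,R[2])
E
```

```text
{'t': 0.0, 'joint_pos': array([-1.29018346,  0.4118819 , -0.01273732,  1.59701921,  0.00561925,
        1.13429013, -0.08221015]), 'qvel': array([-0.00049985, -0.00058251,  0.00068674,  0.00178482, -0.00122297,
       -0.00130373,  0.00049665]), 'tau': array([-5.11576691e-04, -5.87956774e+01,  6.41357917e-01, -2.91072625e+01,
       -5.38548769e-02,  1.84123573e-02,  1.47110368e-04]), 'ee_pos': array([213.47642743, 586.88860073, 221.83032794]), 'tcp_rot': array([ 1.73501044e-01,  9.84833375e-01, -7.77569368e-04, -7.71163421e-05]), 'contact_force': array([0.25826361, 0.38152763, 0.48962781]), 'ft_torque': array([-0.0415281 ,  0.03230026, -0.02197767]), 'gripper_force': 0.0, 'width': 87.69418719059665}
scene 484.1722157678551 [  35.70796321 -234.67138262  754.72179175] [ 0.56213887  0.35677676 -0.74613017]
top 473.6442421751074 [357.38662854  61.59378352 935.87092162] [ 0.19755717  0.0127501  -0.98020845]
```

View pics/top0.png

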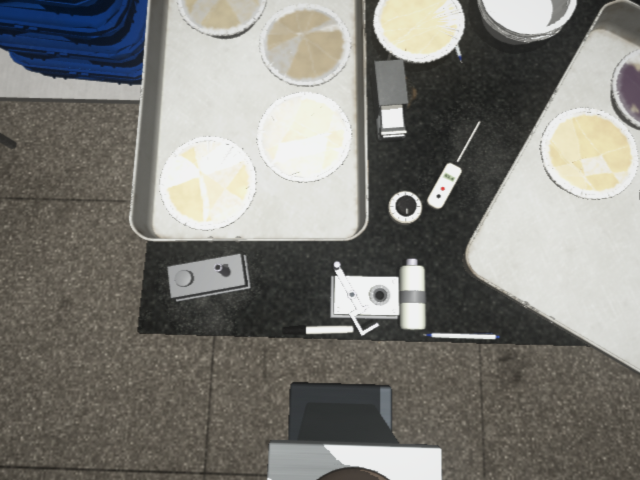

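View pics/scene0.png

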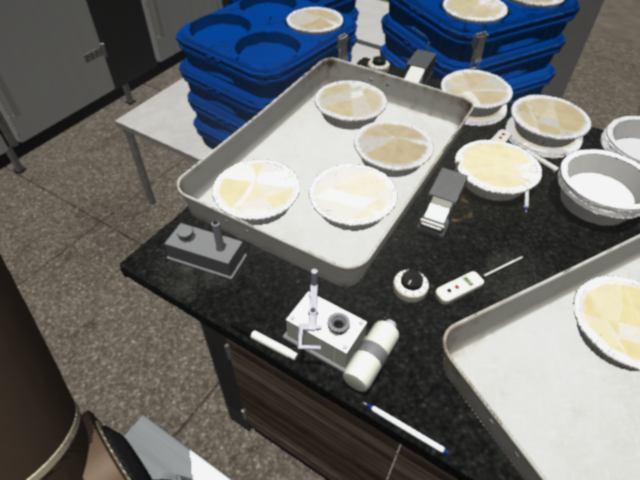

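The top view shows the rack at about (208,277), with the tube in its right socket at (223,270) and the plug at (183,278). The port is at (380,295), the fork pivot at about (352,294), the handle pin at about (337,265) and the prongs at about (365,328). The scene view agrees. Next I'll measure these with depth.

Run:
```python
from h import *
ims=[]
for n,boxes in(("top",[(320,245,440,345),(155,245,265,310)]),("scene",[(270,250,410,400),(150,210,260,290)])):
    d=np.load(n+"0.npy"); P=pts(n,d); im=cv2.imread(f"pics/{n}0.png")
    for b in boxes:
        x0,y0,x1,y1=b; c=im[y0:y1,x0:x1]; ims.append(cv2.resize(c,(400,300),interpolation=cv2.INTER_CUBIC))
        Q=P[y0:y1,x0:x1].reshape(-1,3); Q=Q[(d[y0:y1,x0:x1].ravel()>0)]
        h,_=np.histogram(Q[:,2],np.arange(-6,130,4)); print(n,b,h)
        for lo,hi in((40,49),(56,64),(62,69),(71,79),(80,130)):
            q=Q[(Q[:,2]>lo)&(Q[:,2]<hi)]
            if len(q)>4: print(lo,hi,len(q),cv2.minAreaRect(q[:,:2].astype(np.float32)),q.mean(0).round(1))
cv2.imwrite("pics/crops0.png",np.vstack([np.hstack(ims[:2]),np.hstack(ims[2:])]))
K,R,t=cal("top"); q=K@(R@state()["ee_pos"]+t); print(q/q[2])
```

```text
top (320, 245, 440, 345) [ 444 4658 1223  323  154  142   26    6   19   32   77  159  191  327
  592  449 1275  514  418  175  171   19    2    0    3    2    4   28
    4    0    0    0    0]
40 49 507 ((399.87554931640625, -70.62762451171875), (115.59207153320312, 179.06765747070312), 39.62295150756836) [425.8 -94.4  45. ]
56 64 1841 ((419.7297668457031, -33.63964080810547), (104.36902618408203, 158.47576904296875), 1.295655608177185) [422.3 -18.5  60.7]
62 69 826 ((410.96337890625, -13.10916519165039), (120.57456970214844, 117.0537338256836), 1.3547574281692505) [417.5  -3.7  64.9]
71 79 294 ((424.892333984375, -11.785400390625), (127.42790985107422, 79.1756591796875), 21.936241149902344) [421.8 -28.9  74.6]
80 130 49 ((442.3981628417969, 2.513988494873047), (110.38666534423828, 28.328126907348633), 64.78419494628906) [467.1  37.7  99.2]
top (155, 245, 265, 310) [ 257 3182  980  111   30   28   30   24   31   23   30   51 1100  882
   12    5   12  136   96    7    2    4    4    5    5    2    6    5
    5   12   42    6    0]
40 49 1984 ((452.4086608886719, 288.96197509765625),
[... 1654 characters left out ...]
]
40 49 1696 ((494.6058349609375, 284.0707092285156), (142.20431518554688, 166.70989990234375), 11.360536575317383) [462.8 279.1  45.8]
56 64 167 ((477.2253723144531, 269.0108642578125), (91.54418182373047, 135.63400268554688), 1.878951072692871) [493.4 275.   59.9]
62 69 229 ((476.3055114746094, 270.0423278808594), (90.5879898071289, 140.81333923339844), 1.466210961341858) [463.  301.8  65.6]
71 79 124 ((510.2742614746094, 247.01705932617188), (87.83840942382812, 84.47642517089844), 42.015708923339844) [506.9 246.6  76.6]
80 130 165 ((485.5643615722656, 244.18075561523438), (64.5548324584961, 96.25657653808594), 2.273303270339966) [466.8 246.4  99.2]
[-45.10590017 422.0449599    1.        ]
```

View pics/crops0.png

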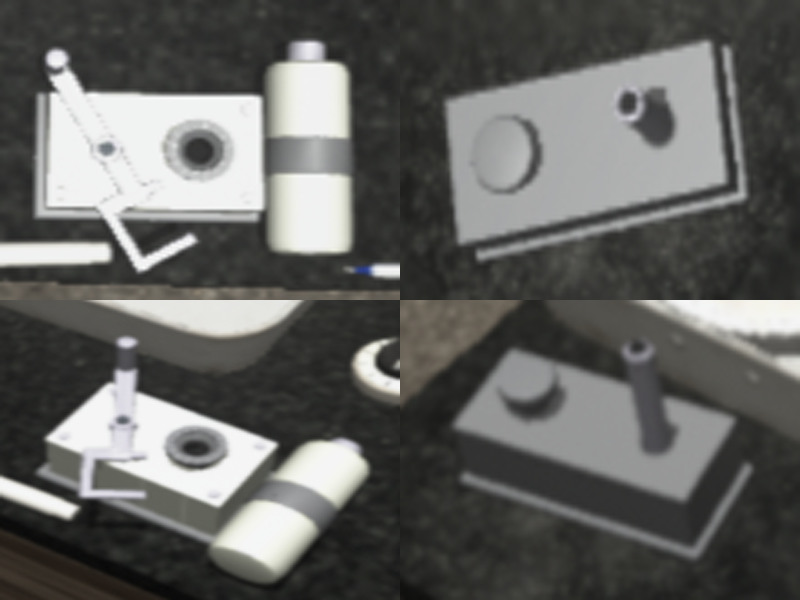

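The crops show the port at top (379.7,295.4) and scene (338.3,324). The handle pin top is at top (337.1,265) and scene (314.5,271.5). The tube's upper end is at top (218.3,267.3) and scene (215.2,222.8).

Run:
```python
from h import *
for nm,z,a,b in(("port",75,(379.7,295.4),(338.3,324)),("pin",104,(337.1,265),(314.5,271.5)),("tube",115,(218.3,267.3),(215.2,222.8)),("pivot",70,(352.1,294.3),(270+123/2.857,250+121/2))):
    print(nm,ray("top",*a,z).round(1),ray("scene",*b,z).round(1))
    Ps=[cal(n)[0]@np.c_[cal(n)[1],cal(n)[2]] for n in("top","scene")]
    X=cv2.triangulatePoints(Ps[0],Ps[1],np.array(a,float),np.array(b,float)); print((X[:3]/X[3]).ravel().round(1))
# head block, top corners
d=np.load("top0.npy");P=pts("top",d);im=cv2.imread("pics/top0.png").min(2)
m=(P[...,2]>55)&(P[...,2]<66)&(im>170);m[:,:330]=0;m[:,398:]=0;m[:250]=0;m[322:]=0
q=P[m];print(m.sum(),cv2.minAreaRect(q[:,:2].astype(np.float32)))
for s in((47,95),(263,96),(265,211),(47,208)): print(ray("top",320+s[0]/3.333,245+s[1]/3,60).round(1))
m=(P[...,2]>42)&(P[...,2]<49);m[:,:165]=0;m[:,250:]=0;m[:250]=0;m[302:]=0
print(cv2.minAreaRect(P[m][:,:2].astype(np.float32)))
for s in((445,100),(712,42),(728,186),(458,243)): print(ray("top",155+(s[0]-400)/3.636,245+s[1]/4.615,45).round(1))
for s in((500,153),): print("plug",ray("top",155+(s[0]-400)/3.636,245+s[1]/4.615,65).round(1))
# tray rim
P2=P[235:245,200:330];print("tray z",np.nanmax(P2[...,2]),P2[...,0].min(),P2[...,0].max())
```

```text
port [421.4 -36.6  75. ] [419.3 -39.   75. ]
[421.9 -37.4  70.1]
pin [470.6  42.1 104. ] [470.9  40.5 104. ]
[471.3  41.5 102.7]
tube [459.5 249.6 115. ] [460.5 250.5 115. ]
[459.3 249.2 116.8]
pivot [422.4  12.9  70. ] [421.8  11.8  70. ]
[422.7  12.6  68.3]
1754 ((422.28741455078125, -12.29458236694336), (115.94659423828125, 70.26676940917969), 89.89863586425781)
[454.7  46.1  60. ]
[457.3 -73.7  60. ]
[387.4 -74.5  60. ]
[385.9  44.6  60. ]
((452.4103088378906, 289.00048828125), (60.957157135009766, 140.33706665039062), 11.66157341003418)
[466.8 362.5  45. ]
[494.7 224.5  45. ]
[435.6 212.6  45. ]
[408.7 350.4  45. ]
plug [443.8 325.8  65. ]
tray z 935.8709216182558 357.3866285403505 544.9945799600454
```

Request:
carry_out:
  targets:
    - {"offset": [10,-14,0],"turn": [0,0,0],"gripper": 87}
    - {"offset": [22,-30,0],"turn": [0,0,0],"gripper": 87}
    - {"offset": [28,-38,0],"turn": [0,0,0],"gripper": 87}
    - {"offset": [30,-42,0],"turn": [0,0,0],"gripper": 87}
    - {"offset": [30,-42,0],"turn": [0,0,0],"gripper": 87}
    - {"offset": [30,-42,0],"turn": [0,0,0],"gripper": 87}
    - {"offset": [30,-42,0],"turn": [0,0,0],"gripper": 87}
    - {"offset": [30,-40,0],"turn": [0,0,0],"gripper": 87}
    - {"offset": [24,-30,0],"turn": [0,0,0],"gripper": 87}
    - {"offset": [12,-17,0],"turn": [0,0,0],"gripper": 87}
  force: 40

```text
t: 1.1
ee_pos: [458.0, 250.5, 222.8]
tcp_rot: [0.176, 0.984, -0.0, 0.0]
contact_force: [-0.5, 0.3, 0.6]
width: 86.8
gripper_force: 0.0
```

Request:
carry_out:
  targets:
    - {"offset": [1.5,-1,-10],"turn": [0,0,0],"gripper": 87}
    - {"offset": [0,0,-20],"turn": [0,0,0],"gripper": 87}
    - {"offset": [0,0,-25],"turn": [0,0,0],"gripper": 87}
    - {"offset": [0,0,-25],"turn": [0,0,0],"gripper": 87}
    - {"offset": [0,0,-20],"turn": [0,0,0],"gripper": 87}
    - {"offset": [0,0,-15],"turn": [0,0,0],"gripper": 87}
    - {"offset": [0,0,-12],"turn": [0,0,0],"gripper": 87}
    - {"offset": [0,0,-10],"turn": [0,0,0],"gripper": 87}
    - {"offset": [0,0,-4],"turn": [0,0,0],"gripper": 87}
    - {"offset": [0,0,0],"turn": [0,0,0],"gripper": 87}

```text
t: 2.1
ee_pos: [457.1, 254.6, 81.3]
tcp_rot: [0.173, 0.985, -0.0, -0.0]
contact_force: [0.1, -0.0, 1.1]
width: 86.9
gripper_force: 0.0
```

Run:
```python
from h import *
p,d=camera("scene"); cv2.imwrite("pics/s1.png",cv2.resize(p[150:300,120:320,::-1],(800,600),interpolation=cv2.INTER_CUBIC)); print(state()["ee_pos"])
```

```text
[457.41931722 254.76083792  81.80688679]
```

View pics/s1.png

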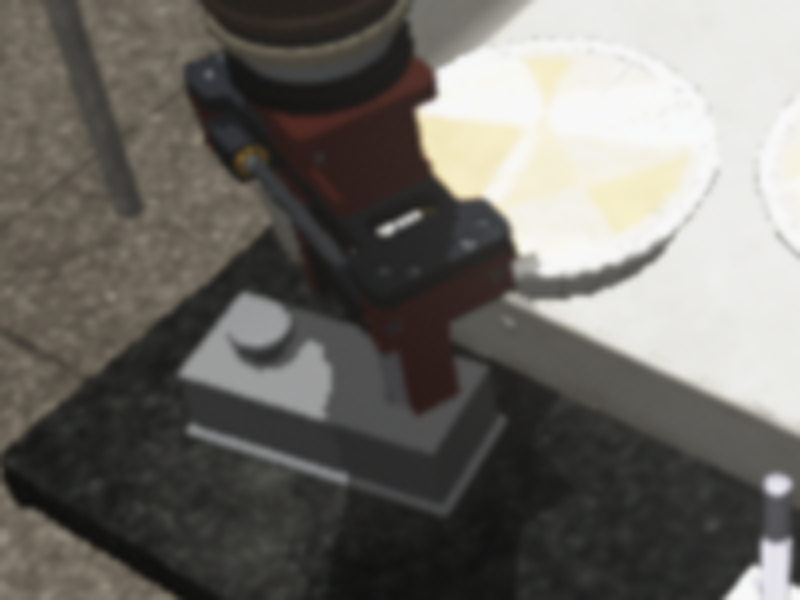

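The scene crop shows the open gripper straddling the tube at about (390,380), with the near finger close by. The measured TCP is about (2,-5) mm off, so I'll correct that and then close gently.

Request:
carry_out:
  targets:
    - {"offset": [1,-2.5,0],"turn": [0,0,0],"gripper": 87}
    - {"offset": [1,-2.5,0],"turn": [0,0,0],"gripper": 87}
    - {"offset": [0,0,0],"turn": [0,0,0],"gripper": 87}
    - {"offset": [0,0,0],"turn": [0,0,0],"gripper": 87}
    - {"offset": [0,0,0],"turn": [0,0,0],"gripper": 70}
    - {"offset": [0,0,0],"turn": [0,0,0],"gripper": 50}
    - {"offset": [0,0,0],"turn": [0,0,0],"gripper": 40}
    - {"offset": [0,0,0],"turn": [0,0,0],"gripper": 30}
    - {"offset": [0,0,0],"turn": [0,0,0],"gripper": 26}
    - {"offset": [0,0,0],"turn": [0,0,0],"gripper": 24}

```text
t: 3.15
ee_pos: [459.3, 249.6, 81.6]
tcp_rot: [0.173, 0.985, 0.0, -0.0]
contact_force: [-0.2, -0.3, -1.5]
width: 42.1
gripper_force: 0.0
```

Run:
```python
from h import *
p,d=camera("scene"); cv2.imwrite("pics/s2.png",cv2.resize(p[150:300,120:320,::-1],(800,600),interpolation=cv2.INTER_CUBIC)); s=state();print(s["ee_pos"],s["contact_force"],s["width"])
```

```text
[459.34462344 249.63762524  81.6307566 ] [0.04251823 0.83071287 0.25937183] 38.45204480116873
```

View pics/s2.png

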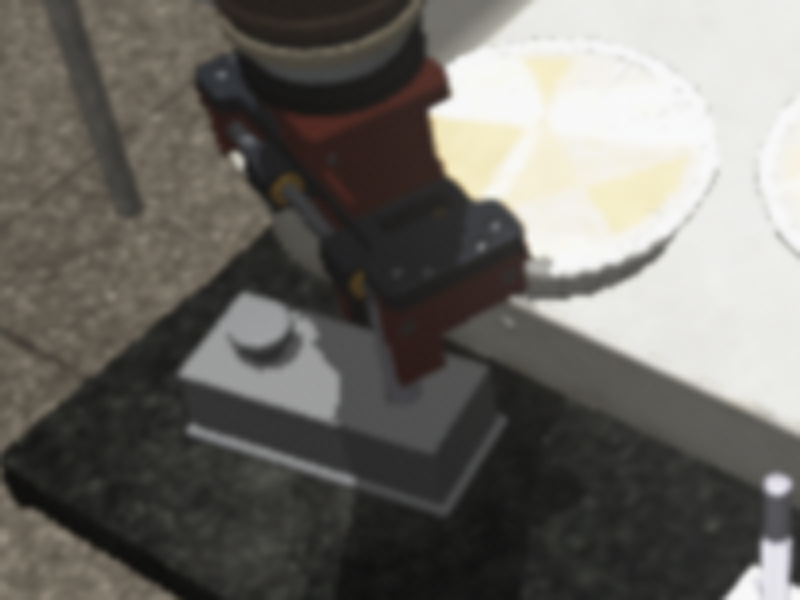

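The finger now sits right next to the tube, whose base shows at about (400,390). I'll close softly and read the side force.

Request:
carry_out:
  targets:
    - {"offset": [0,0,0],"turn": [0,0,0],"gripper": 20}
    - {"offset": [0,0,0],"turn": [0,0,0],"gripper": 16}
    - {"offset": [0,0,0],"turn": [0,0,0],"gripper": 12}
    - {"offset": [0,0,0],"turn": [0,0,0],"gripper": 8}
    - {"offset": [0,0,0],"turn": [0,0,0],"gripper": 4}
    - {"offset": [0,0,0],"turn": [0,0,0],"gripper": 2}
    - {"offset": [0,0,0],"turn": [0,0,0],"gripper": 2}
    - {"offset": [0,0,0],"turn": [0,0,0],"gripper": 2}
    - {"offset": [0,0,0],"turn": [0,0,0],"gripper": 2}
    - {"offset": [0,0,0],"turn": [0,0,0],"gripper": 2}
  force: 12

```text
t: 4.2
ee_pos: [459.4, 249.7, 81.6]
tcp_rot: [0.173, 0.985, 0.0, 0.0]
contact_force: [0.8, 1.1, -1.4]
width: 14.7
gripper_force: 12.0
```

Request:
carry_out:
  targets:
    - {"offset": [0,0,0],"turn": [0,0,0],"gripper": 2}
    - {"offset": [0,0,0],"turn": [0,0,0],"gripper": 2}
    - {"offset": [0,0,4],"turn": [0,0,0],"gripper": 2}
    - {"offset": [0,0,8],"turn": [0,0,0],"gripper": 2}
    - {"offset": [0,0,12],"turn": [0,0,0],"gripper": 2}
    - {"offset": [0,0,18],"turn": [0,0,0],"gripper": 2}
    - {"offset": [0,0,20],"turn": [0,0,0],"gripper": 2}
    - {"offset": [0,0,20],"turn": [0,0,0],"gripper": 2}
    - {"offset": [0,0,18],"turn": [0,0,0],"gripper": 2}
    - {"offset": [0,0,10],"turn": [0,0,0],"gripper": 2}
  force: 45

```text
t: 5.2
ee_pos: [459.7, 249.3, 194.0]
tcp_rot: [0.174, 0.985, 0.001, 0.001]
contact_force: [0.6, 0.7, -1.8]
width: 14.0
gripper_force: 45.0
```

Request:
carry_out:
  targets:
    - {"offset": [-2,-12,0],"turn": [0,0,0],"gripper": 2}
    - {"offset": [-4,-28,0],"turn": [0,0,0],"gripper": 2}
    - {"offset": [-5,-36,0],"turn": [0,0,0],"gripper": 2}
    - {"offset": [-5,-40,0],"turn": [0,0,0],"gripper": 2}
    - {"offset": [-5,-40,0],"turn": [0,0,0],"gripper": 2}
    - {"offset": [-5,-40,0],"turn": [0,0,0],"gripper": 2}
    - {"offset": [-4,-36,0],"turn": [0,0,0],"gripper": 2}
    - {"offset": [-4,-28,0],"turn": [0,0,0],"gripper": 2}
    - {"offset": [-3,-18,0],"turn": [0,0,0],"gripper": 2}
    - {"offset": [-1,-8.5,0],"turn": [0,0,0],"gripper": 2}

```text
t: 6.2
ee_pos: [419.7, -39.3, 191.0]
tcp_rot: [0.175, 0.985, -0.0, -0.001]
contact_force: [-0.4, 0.3, -1.3]
width: 14.3
gripper_force: 45.0
```

Request:
carry_out:
  targets:
    - {"offset": [0,0,0],"turn": [0,0,0],"gripper": 2}
    - {"offset": [0,0,-5],"turn": [0,0,0],"gripper": 2}
    - {"offset": [0,0,-5],"turn": [0,0,0],"gripper": 2}
    - {"offset": [0,0,-5],"turn": [0,0,0],"gripper": 2}
    - {"offset": [0,0,-4],"turn": [0,0,0],"gripper": 2}
    - {"offset": [0,0,-2],"turn": [0,0,0],"gripper": 2}
    - {"offset": [0,0,0],"turn": [0,0,0],"gripper": 2}
    - {"offset": [0,0,0],"turn": [0,0,0],"gripper": 2}
    - {"offset": [0,0,0],"turn": [0,0,0],"gripper": 2}
    - {"offset": [0,0,0],"turn": [0,0,0],"gripper": 2}

```text
t: 7.2
ee_pos: [421.5, -36.9, 170.8]
tcp_rot: [0.174, 0.985, 0.0, 0.0]
contact_force: [-0.1, -0.4, -1.1]
width: 14.1
gripper_force: 45.0
```

Run:
```python
from h import *
p,d=camera("scene"); p2,d2=camera("top")
cv2.imwrite("pics/s3.png",np.hstack([cv2.resize(a,(400,500),interpolation=cv2.INTER_CUBIC) for a in(p[230:380,270:390,::-1],p2[220:345,320:420,::-1])]))
s=state();print(s["ee_pos"],s["contact_force"],s["tcp_rot"])
for z in(92,93): 
  for n in("scene","top"):
    K,R,t=cal(n); q=K@(R@np.array([*s["ee_pos"][:2],s["ee_pos"][2]-77])+t); print(n,q/q[2])
```

```text
[421.43221409 -36.88545487 170.78611855] [ 0.79562615  1.19270737 -0.70226084] [1.73532113e-01 9.84828200e-01 8.33489130e-05 1.25817829e-04]
scene [338.36031267 316.13517207   1.        ]
top [381.05868485 294.62061252   1.        ]
scene [338.36031267 316.13517207   1.        ]
top [381.05868485 294.62061252   1.        ]
```

View pics/s3.png

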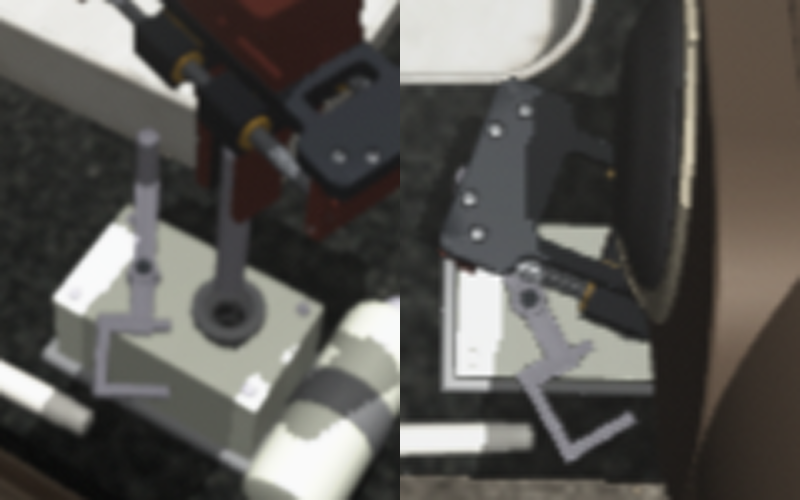

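The tube's lower end is at about scene (339.8,315.7), and the collar centre is at about (339,323.2). Next I'll compare this with the projection of the tube axis at mouth height.

Run:
```python
from h import *
K,R,t=cal("scene")
for X in([421.4,-36.9,93.8],[421.4,-36.9,75],[425.4,-36.9,75],[421.4,-32.9,75]):
    q=K@(R@np.array(X)+t); print(X,(q/q[2]).round(2))
```

```text
[421.4, -36.9, 93.8] [338.36 316.15   1.  ]
[421.4, -36.9, 75] [337.89 322.48   1.  ]
[425.4, -36.9, 75] [339.13 320.73   1.  ]
[421.4, -32.9, 75] [335.79 321.35   1.  ]
```

Request:
carry_out:
  targets:
    - {"offset": [-0.5,0,-4],"turn": [0,0,0],"gripper": 2}
    - {"offset": [0,0,-4],"turn": [0,0,0],"gripper": 2}
    - {"offset": [0,0,-4],"turn": [0,0,0],"gripper": 2}
    - {"offset": [0,0,-4],"turn": [0,0,0],"gripper": 2}
    - {"offset": [0,0,-3],"turn": [0,0,0],"gripper": 2}
    - {"offset": [0,0,-2],"turn": [0,0,0],"gripper": 2}
    - {"offset": [0,0,-2],"turn": [0,0,0],"gripper": 2}
    - {"offset": [0,0,-1],"turn": [0,0,0],"gripper": 2}
    - {"offset": [0,0,0],"turn": [0,0,0],"gripper": 2}
    - {"offset": [0,0,0],"turn": [0,0,0],"gripper": 2}

```text
t: 8.3
ee_pos: [421.0, -36.9, 146.7]
tcp_rot: [0.174, 0.985, 0.0, 0.0]
contact_force: [0.6, -0.4, -0.5]
width: 14.3
gripper_force: 45.0
```

Request:
carry_out:
  targets:
    - {"offset": [0,0,-1],"turn": [0,0,0],"gripper": 2}
    - {"offset": [0,0,-1],"turn": [0,0,0],"gripper": 2}
    - {"offset": [0,0,-1],"turn": [0,0,0],"gripper": 2}
    - {"offset": [0,0,-1],"turn": [0,0,0],"gripper": 2}
    - {"offset": [0,0,-1],"turn": [0,0,0],"gripper": 2}
    - {"offset": [0,0,0],"turn": [0,0,0],"gripper": 2}
    - {"offset": [0,0,0],"turn": [0,0,0],"gripper": 2}
    - {"offset": [0,0,0],"turn": [0,0,0],"gripper": 2}
    - {"offset": [0,0,0],"turn": [0,0,0],"gripper": 2}
    - {"offset": [0,0,0],"turn": [0,0,0],"gripper": 2}

```text
t: 9.3
ee_pos: [421.0, -36.9, 141.7]
tcp_rot: [0.174, 0.985, 0.0, 0.0]
contact_force: [1.4, -0.1, -1.0]
width: 14.1
gripper_force: 45.0
```

Request:
carry_out:
  targets:
    - {"offset": [0.5,0,-1],"turn": [0,0,0],"gripper": 2}
    - {"offset": [0,0,-1],"turn": [0,0,0],"gripper": 2}
    - {"offset": [0,0,-1],"turn": [0,0,0],"gripper": 2}
    - {"offset": [0,0,-1],"turn": [0,0,0],"gripper": 2}
    - {"offset": [0,0,-1],"turn": [0,0,0],"gripper": 2}
    - {"offset": [0,0,-1],"turn": [0,0,0],"gripper": 2}
    - {"offset": [0,0,-1],"turn": [0,0,0],"gripper": 2}
    - {"offset": [0,0,-1],"turn": [0,0,0],"gripper": 2}
    - {"offset": [0,0,-1],"turn": [0,0,0],"gripper": 2}
    - {"offset": [0,0,0],"turn": [0,0,0],"gripper": 2}
  force: 55

```text
t: 10.3
ee_pos: [422.4, -37.0, 133.8]
tcp_rot: [0.174, 0.985, 0.0, 0.001]
contact_force: [0.4, -0.8, 10.4]
width: 13.9
gripper_force: 55.0
```

Request:
carry_out:
  targets:
    - {"offset": [0,0,-0.5],"turn": [0,0,0],"gripper": 2}
    - {"offset": [0,0,-0.5],"turn": [0,0,0],"gripper": 2}
    - {"offset": [0,0,-0.5],"turn": [0,0,0],"gripper": 2}
    - {"offset": [0,0,-0.5],"turn": [0,0,0],"gripper": 2}
    - {"offset": [0,0,-0.5],"turn": [0,0,0],"gripper": 2}
    - {"offset": [0,0,0],"turn": [0,0,0],"gripper": 2}
    - {"offset": [0,0,0],"turn": [0,0,0],"gripper": 2}
    - {"offset": [0,0,0],"turn": [0,0,0],"gripper": 2}
    - {"offset": [0,0,0],"turn": [0,0,0],"gripper": 2}
    - {"offset": [0,0,0],"turn": [0,0,0],"gripper": 2}

```text
t: 11.3
ee_pos: [422.5, -37.0, 131.2]
tcp_rot: [0.174, 0.985, 0.0, 0.001]
contact_force: [-0.2, -1.5, 12.6]
width: 14.1
gripper_force: 55.0
```

Request:
carry_out:
  targets:
    - {"offset": [0,0,-0.5],"turn": [0,0,0],"gripper": 2}
    - {"offset": [0,0,-0.5],"turn": [0,0,0],"gripper": 2}
    - {"offset": [0,0,-0.5],"turn": [0,0,0],"gripper": 2}
    - {"offset": [0,0,0],"turn": [0,0,0],"gripper": 2}
    - {"offset": [0,0,0],"turn": [0,0,0],"gripper": 2}
    - {"offset": [0,0,0],"turn": [0,0,0],"gripper": 2}
    - {"offset": [0,0,0],"turn": [0,0,0],"gripper": 2}
    - {"offset": [0,0,0],"turn": [0,0,0],"gripper": 2}
    - {"offset": [0,0,0],"turn": [0,0,0],"gripper": 2}
    - {"offset": [0,0,0],"turn": [0,0,0],"gripper": 2}

```text
t: 12.3
ee_pos: [422.3, -37.0, 129.6]
tcp_rot: [0.174, 0.985, 0.0, 0.001]
contact_force: [-0.1, -1.8, 11.2]
width: 13.8
gripper_force: 55.0
```

Run:
```python
from h import *
p,d=camera("scene"); cv2.imwrite("pics/s4.png",cv2.resize(p[230:380,270:390,::-1],(480,600),interpolation=cv2.INTER_CUBIC))
s=state();print(s["ee_pos"],s["contact_force"],s["ft_torque"])
```

```text
[422.35431025 -37.02992758 129.56081278] [-0.24190957 -1.4114142  11.10559128] [-0.32502638  0.11026384  0.02383415]
```

View pics/s4.png

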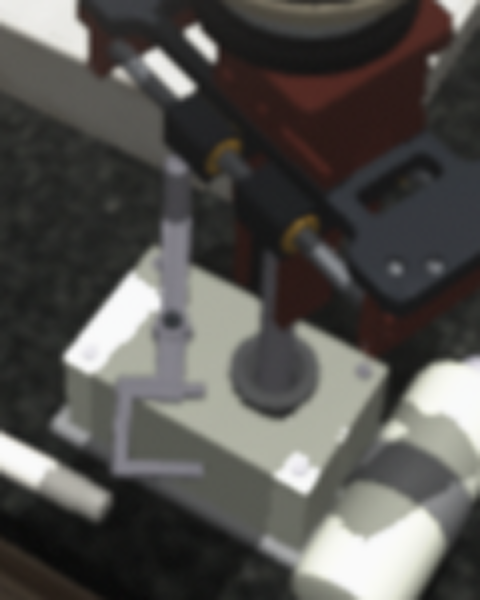

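The tube is standing straight in the port, centred in the collar at about (272,372). Drag is steady near 11 N, so I'll keep going in small steps.

Request:
carry_out:
  targets:
    - {"offset": [0,-0.3,-0.5],"turn": [0,0,0],"gripper": 2}
    - {"offset": [0,0,-0.5],"turn": [0,0,0],"gripper": 2}
    - {"offset": [0,0,-0.5],"turn": [0,0,0],"gripper": 2}
    - {"offset": [0,0,-0.5],"turn": [0,0,0],"gripper": 2}
    - {"offset": [0,0,-0.5],"turn": [0,0,0],"gripper": 2}
    - {"offset": [0,0,0],"turn": [0,0,0],"gripper": 2}
    - {"offset": [0,0,0],"turn": [0,0,0],"gripper": 2}
    - {"offset": [0,0,0],"turn": [0,0,0],"gripper": 2}
    - {"offset": [0,0,0],"turn": [0,0,0],"gripper": 2}
    - {"offset": [0,0,0],"turn": [0,0,0],"gripper": 2}

```text
t: 13.35
ee_pos: [422.4, -37.2, 127.2]
tcp_rot: [0.174, 0.985, 0.0, 0.001]
contact_force: [-1.2, -0.6, 12.4]
width: 14.1
gripper_force: 55.0
```

Request:
carry_out:
  targets:
    - {"offset": [0,0,-0.5],"turn": [0,0,0],"gripper": 2}
    - {"offset": [0,0,-0.5],"turn": [0,0,0],"gripper": 2}
    - {"offset": [0,0,-0.5],"turn": [0,0,0],"gripper": 2}
    - {"offset": [0,0,-0.5],"turn": [0,0,0],"gripper": 2}
    - {"offset": [0,0,-0.5],"turn": [0,0,0],"gripper": 2}
    - {"offset": [0,0,0],"turn": [0,0,0],"gripper": 2}
    - {"offset": [0,0,0],"turn": [0,0,0],"gripper": 2}
    - {"offset": [0,0,0],"turn": [0,0,0],"gripper": 2}

```text
invalid input
```

Request:
carry_out:
  targets:
    - {"offset": [0,0,-0.5],"turn": [0,0,0],"gripper": 2}
    - {"offset": [0,0,-0.5],"turn": [0,0,0],"gripper": 2}
    - {"offset": [0,0,-0.5],"turn": [0,0,0],"gripper": 2}
    - {"offset": [0,0,-0.5],"turn": [0,0,0],"gripper": 2}
    - {"offset": [0,0,-0.5],"turn": [0,0,0],"gripper": 2}
    - {"offset": [0,0,0],"turn": [0,0,0],"gripper": 2}
    - {"offset": [0,0,0],"turn": [0,0,0],"gripper": 2}
    - {"offset": [0,0,0],"turn": [0,0,0],"gripper": 2}
    - {"offset": [0,0,0],"turn": [0,0,0],"gripper": 2}
    - {"offset": [0,0,0],"turn": [0,0,0],"gripper": 2}

```text
t: 14.35
ee_pos: [422.8, -37.3, 125.3]
tcp_rot: [0.174, 0.985, 0.001, 0.001]
contact_force: [-1.5, -0.4, 20.7]
width: 13.9
gripper_force: 55.0
```

Run:
```python
from h import *
for i in range(4):
    camera("top"); s=state();print(s["ee_pos"].round(2),s["contact_force"].round(1),s["ft_torque"].round(2),s["joint_pos"].round(2))
```

```text
[422.84 -37.25 125.27] [-2.6  0.  20.1] [-0.26  0.65 -0.03] [-0.34  0.2   0.36  2.19 -0.1   0.77  1.3 ]
[422.86 -37.24 125.27] [-1.9 -0.1 20. ] [-0.33  0.73 -0.05] [-0.34  0.2   0.36  2.19 -0.1   0.77  1.3 ]
[422.83 -37.25 125.27] [-1.  -0.9 20. ] [-0.22  0.67 -0.05] [-0.34  0.2   0.36  2.19 -0.1   0.77  1.3 ]
[422.82 -37.23 125.27] [-1.5 -0.4 20. ] [-0.3   0.68 -0.03] [-0.34  0.2   0.36  2.19 -0.1   0.77  1.3 ]
```

Fz is up about 8 N over the drag, but there is also some moment about y. I'll relieve the sideways load in x first, so a jam can't be mistaken for the stop.

Request:
carry_out:
  targets:
    - {"offset": [-0.4,0,0],"turn": [0,0,0],"gripper": 2}
    - {"offset": [-0.4,0,0],"turn": [0,0,0],"gripper": 2}
    - {"offset": [0,0,0],"turn": [0,0,0],"gripper": 2}
    - {"offset": [0,0,0],"turn": [0,0,0],"gripper": 2}
    - {"offset": [0,0,0],"turn": [0,0,0],"gripper": 2}
    - {"offset": [0,0,0],"turn": [0,0,0],"gripper": 2}
    - {"offset": [0,0,0],"turn": [0,0,0],"gripper": 2}
    - {"offset": [0,0,0],"turn": [0,0,0],"gripper": 2}
    - {"offset": [0,0,0],"turn": [0,0,0],"gripper": 2}
    - {"offset": [0,0,0],"turn": [0,0,0],"gripper": 2}

```text
t: 15.55
ee_pos: [422.4, -37.2, 125.3]
tcp_rot: [0.174, 0.985, 0.001, 0.002]
contact_force: [-0.5, -1.4, 18.3]
width: 14.2
gripper_force: 55.0
```

Run:
```python
from h import *
for i in range(2):
    camera("top"); s=state();print(s["ee_pos"].round(2),s["contact_force"].round(1),s["ft_torque"].round(2),s["tcp_rot"].round(4))
```

```text
[422.44 -37.18 125.29] [-0.8 -0.7 19.1] [-0.29  0.3   0.05] [1.735e-01 9.848e-01 6.000e-04 1.800e-03]
[422.44 -37.22 125.29] [-0.4 -0.5 18.2] [-0.26  0.29  0.  ] [1.736e-01 9.848e-01 6.000e-04 1.800e-03]
```

Request:
carry_out:
  targets:
    - {"offset": [-0.2,0,-0.3],"turn": [0,0,0],"gripper": 2}
    - {"offset": [0,0,-0.3],"turn": [0,0,0],"gripper": 2}
    - {"offset": [0,0,0],"turn": [0,0,0],"gripper": 2}
    - {"offset": [0,0,0],"turn": [0,0,0],"gripper": 2}
    - {"offset": [0,0,0],"turn": [0,0,0],"gripper": 2}
    - {"offset": [0,0,0],"turn": [0,0,0],"gripper": 2}
    - {"offset": [0,0,0],"turn": [0,0,0],"gripper": 2}
    - {"offset": [0,0,0],"turn": [0,0,0],"gripper": 2}
    - {"offset": [0,0,0],"turn": [0,0,0],"gripper": 2}
    - {"offset": [0,0,0],"turn": [0,0,0],"gripper": 2}

```text
t: 16.65
ee_pos: [422.6, -37.3, 125.1]
tcp_rot: [0.174, 0.985, 0.001, 0.002]
contact_force: [-2.9, -1.2, 23.5]
width: 14.0
gripper_force: 55.0
```

The force rises with depth, so the tube is on the stop with about 9–11 N. I'll unload the arm and open.

Request:
carry_out:
  targets:
    - {"offset": [0,0,0.5],"turn": [0,0,0],"gripper": 2}
    - {"offset": [0,0,0.5],"turn": [0,0,0],"gripper": 2}
    - {"offset": [0,0,0.3],"turn": [0,0,0],"gripper": 2}
    - {"offset": [0,0,0],"turn": [0,0,0],"gripper": 2}
    - {"offset": [0,0,0],"turn": [0,0,0],"gripper": 20}
    - {"offset": [0,0,0],"turn": [0,0,0],"gripper": 30}
    - {"offset": [0,0,0],"turn": [0,0,0],"gripper": 40}
    - {"offset": [0,0,0],"turn": [0,0,0],"gripper": 50}
    - {"offset": [0,0,0],"turn": [0,0,0],"gripper": 60}
    - {"offset": [0,0,0],"turn": [0,0,0],"gripper": 60}

```text
t: 17.65
ee_pos: [420.2, -37.2, 124.2]
tcp_rot: [0.174, 0.985, -0.0, -0.0]
contact_force: [0.2, -0.1, 0.2]
width: 56.7
gripper_force: 0.0
```

Request:
carry_out:
  targets:
    - {"offset": [0,0,5],"turn": [0,0,0],"gripper": 60}
    - {"offset": [0,0,10],"turn": [0,0,0],"gripper": 60}
    - {"offset": [0,0,15],"turn": [0,0,0],"gripper": 60}
    - {"offset": [0,0,15],"turn": [0,0,0],"gripper": 60}
    - {"offset": [0,0,15],"turn": [0,0,-8],"gripper": 60}
    - {"offset": [0,0,15],"turn": [0,0,-8],"gripper": 60}
    - {"offset": [0,0,10],"turn": [0,0,-8],"gripper": 60}
    - {"offset": [0,0,5],"turn": [0,0,-8],"gripper": 60}
    - {"offset": [0,0,0],"turn": [0,0,-8],"gripper": 60}
    - {"offset": [0,0,0],"turn": [0,0,-8],"gripper": 60}

```text
t: 18.65
ee_pos: [420.6, -37.2, 215.5]
tcp_rot: [0.562, 0.827, 0.001, 0.0]
contact_force: [-0.2, 0.3, 0.5]
width: 59.7
gripper_force: 0.0
```

Request:
carry_out:
  targets:
    - {"offset": [5,8,0],"turn": [0,0,-8],"gripper": 60}
    - {"offset": [7,12,0],"turn": [0,0,-8],"gripper": 60}
    - {"offset": [9,14,0],"turn": [0,0,-8],"gripper": 60}
    - {"offset": [9,14,0],"turn": [0,0,-8],"gripper": 60}
    - {"offset": [9,14,0],"turn": [0,0,0],"gripper": 60}
    - {"offset": [7,10,0],"turn": [0,0,0],"gripper": 60}
    - {"offset": [4,6,0],"turn": [0,0,0],"gripper": 60}
    - {"offset": [0,0,0],"turn": [0,0,0],"gripper": 60}
    - {"offset": [0,0,0],"turn": [0,0,0],"gripper": 60}
    - {"offset": [0,0,0],"turn": [0,0,0],"gripper": 60}

```text
t: 19.65
ee_pos: [470.0, 40.1, 214.3]
tcp_rot: [0.766, 0.643, -0.0, -0.0]
contact_force: [-1.8, -0.1, -0.1]
width: 60.2
gripper_force: 0.0
```

Run:
```python
from h import *
p,d=camera("scene"); cv2.imwrite("pics/s5.png",cv2.resize(p[200:380,250:410,::-1],(533,600),interpolation=cv2.INTER_CUBIC))
s=state();print(s["ee_pos"],s["tcp_rot"],s["joint_pos"])
```

```text
[470.09074196  40.18037309 214.3920554 ] [ 7.66117856e-01  6.42700107e-01 -5.85241807e-05 -2.22021008e-05] [-0.53394753  0.15410976  0.39076564  1.98535066 -0.06886427  1.01477374
 -0.28572821]
```

View pics/s5.png

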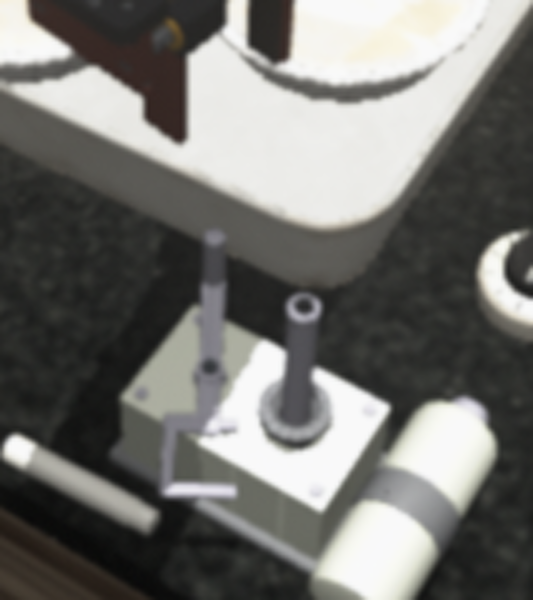

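The tube stands in the port with its top at crop (304,305). The fork is unmoved and its pin top is at crop (214,238). I'll check the tube's height and the tray rim height.

Run:
```python
from h import *
p,d=camera("scene"); P=pts("scene",d)
print("tube top pts",[P[v,u].round(1).tolist() for v,u in((289,341),(293,339),(294,341),(294,343),(300,341))])
K,R,t=cal("scene")
for z in(158.3,150,140,133):
    q=K@(R@np.array([421.5,-37,z])+t); print(z,(q/q[2]).round(1))
d=np.load("top0.npy");P=pts("top",d)
m=(P[...,1]>0)&(P[...,1]<110)&(P[...,0]>480)&(P[...,0]<560)&(d>0)&(P[...,2]<300)
q=P[m];print("rim",np.percentile(q[:,2],[50,99,100]),q[q[:,2]>25].min(0))
```

```text
tube top pts [[426.7, -35.3, 160.2], [420.2, -35.7, 157.8], [417.6, -40.5, 161.7], [420.8, -42.2, 159.3], [418.6, -40.8, 145.2]]
158.3 [340.2 292.6   1. ]
150 [340.  295.8   1. ]
140 [339.7 299.6   1. ]
133 [339.5 302.2   1. ]
rim [ 1.35112383 80.88417311 82.78591364] [5.18277658e+02 2.01946173e-01 2.69773302e+01]
```

Request:
carry_out:
  targets:
    - {"offset": [1,1,-15],"turn": [0,0,0],"gripper": 36}
    - {"offset": [0,0,-20],"turn": [0,0,0],"gripper": 36}
    - {"offset": [0,0,-25],"turn": [0,0,0],"gripper": 36}
    - {"offset": [0,0,-22],"turn": [0,0,0],"gripper": 36}
    - {"offset": [0,0,-12],"turn": [0,0,0],"gripper": 36}
    - {"offset": [0,0,-6],"turn": [0,0,0],"gripper": 36}
    - {"offset": [0,0,0],"turn": [0,0,0],"gripper": 36}
    - {"offset": [0,0,0],"turn": [0,0,0],"gripper": 36}
    - {"offset": [0,0,0],"turn": [0,0,0],"gripper": 36}
    - {"offset": [0,0,0],"turn": [0,0,0],"gripper": 36}
  force: 15

```text
t: 20.75
ee_pos: [471.8, 41.9, 115.1]
tcp_rot: [0.766, 0.643, 0.001, 0.0]
contact_force: [0.9, 0.3, 0.0]
width: 36.2
gripper_force: 0.0
```

Request:
carry_out:
  targets:
    - {"offset": [-0.5,-0.5,-5],"turn": [0,0,0],"gripper": 36}
    - {"offset": [0,0,-8],"turn": [0,0,0],"gripper": 36}
    - {"offset": [0,0,-8],"turn": [0,0,0],"gripper": 36}
    - {"offset": [0,0,-8],"turn": [0,0,0],"gripper": 36}
    - {"offset": [0,0,-6],"turn": [0,0,0],"gripper": 36}
    - {"offset": [0,0,-2],"turn": [0,0,0],"gripper": 36}
    - {"offset": [0,0,0],"turn": [0,0,0],"gripper": 36}
    - {"offset": [0,0,0],"turn": [0,0,0],"gripper": 25}
    - {"offset": [0,0,0],"turn": [0,0,0],"gripper": 15}
    - {"offset": [0,0,0],"turn": [0,0,0],"gripper": 5}

```text
t: 21.75
ee_pos: [471.1, 41.4, 77.6]
tcp_rot: [0.766, 0.643, 0.0, 0.0]
contact_force: [-0.4, -0.0, 0.7]
width: 15.8
gripper_force: 0.0
```

Request:
carry_out:
  targets:
    - {"offset": [0,0,0],"turn": [0,0,0],"gripper": 2}
    - {"offset": [0,0,0],"turn": [0,0,0],"gripper": 2}
    - {"offset": [0,0,0],"turn": [0,0,0],"gripper": 2}
    - {"offset": [0,0,0],"turn": [0,0,0],"gripper": 2}
    - {"offset": [0,0,0],"turn": [0,0,0],"gripper": 2}
    - {"offset": [0,0,0],"turn": [0,0,0],"gripper": 2}
    - {"offset": [0,0,0],"turn": [0,0,0],"gripper": 2}
    - {"offset": [0,0,0],"turn": [0,0,0],"gripper": 2}
    - {"offset": [0,0,0],"turn": [0,0,0],"gripper": 2}
    - {"offset": [0,0,0],"turn": [0,0,0],"gripper": 2}

```text
t: 22.75
ee_pos: [471.3, 41.4, 77.5]
tcp_rot: [0.766, 0.643, 0.0, 0.0]
contact_force: [2.3, 0.3, 3.9]
width: 11.2
gripper_force: 15.0
```

Request:
carry_out:
  targets:
    - {"offset": [-2.8,4.1,0],"turn": [0,0,0],"gripper": 2}
    - {"offset": [-3.0,4.1,0],"turn": [0,0,0],"gripper": 2}
    - {"offset": [-3.4,3.6,0],"turn": [0,0,0],"gripper": 2}
    - {"offset": [-3.6,3.4,0],"turn": [0,0,0],"gripper": 2}
    - {"offset": [-4.0,3.0,0],"turn": [0,0,0],"gripper": 2}
    - {"offset": [-4.2,2.8,0],"turn": [0,0,0],"gripper": 2}
    - {"offset": [-4.5,2.2,0],"turn": [0,0,0],"gripper": 2}
    - {"offset": [-4.6,2.0,0],"turn": [0,0,0],"gripper": 2}
    - {"offset": [0,0,0],"turn": [0,0,0],"gripper": 2}
    - {"offset": [0,0,0],"turn": [0,0,0],"gripper": 2}

```text
t: 23.75
ee_pos: [441.7, 68.6, 77.7]
tcp_rot: [0.765, 0.644, 0.002, -0.0]
contact_force: [4.0, 6.6, 1.2]
width: 11.6
gripper_force: 15.0
```

Request:
carry_out:
  targets:
    - {"offset": [-2.4,1.8,0],"turn": [0,0,0],"gripper": 2}
    - {"offset": [-2.4,0.8,0],"turn": [0,0,0],"gripper": 2}
    - {"offset": [-2.4,0.7,0],"turn": [0,0,0],"gripper": 2}
    - {"offset": [-2.4,0.6,0],"turn": [0,0,0],"gripper": 2}
    - {"offset": [-2.5,0.3,0],"turn": [0,0,0],"gripper": 2}
    - {"offset": [-2.5,0.2,0],"turn": [0,0,0],"gripper": 2}
    - {"offset": [-2.5,0.1,0],"turn": [0,0,0],"gripper": 2}
    - {"offset": [0,0,0],"turn": [0,0,0],"gripper": 2}
    - {"offset": [0,0,0],"turn": [0,0,0],"gripper": 2}
    - {"offset": [0,0,0],"turn": [0,0,0],"gripper": 2}

```text
t: 24.75
ee_pos: [424.1, 71.7, 77.6]
tcp_rot: [0.766, 0.643, 0.001, -0.0]
contact_force: [3.1, 3.3, 6.3]
width: 11.4
gripper_force: 15.0
```

Request:
carry_out:
  targets:
    - {"offset": [-0.7,0.1,0],"turn": [0,0,0],"gripper": 2}
    - {"offset": [-0.7,0.1,0],"turn": [0,0,0],"gripper": 2}
    - {"offset": [-0.7,0,0],"turn": [0,0,0],"gripper": 2}
    - {"offset": [-0.7,0,0],"turn": [0,0,0],"gripper": 2}
    - {"offset": [-0.5,0,0],"turn": [0,0,0],"gripper": 2}
    - {"offset": [0,0,0],"turn": [0,0,0],"gripper": 2}
    - {"offset": [0,0,0],"turn": [0,0,0],"gripper": 2}
    - {"offset": [0,0,0],"turn": [0,0,0],"gripper": 2}
    - {"offset": [0,0,0],"turn": [0,0,0],"gripper": 2}
    - {"offset": [0,0,0],"turn": [0,0,0],"gripper": 2}

```text
t: 25.75
ee_pos: [421.4, 71.5, 77.7]
tcp_rot: [0.766, 0.643, 0.001, 0.0]
contact_force: [4.3, 2.6, 3.9]
width: 11.5
gripper_force: 15.0
```

Request:
carry_out:
  targets:
    - {"offset": [-0.5,0,0],"turn": [0,0,0],"gripper": 2}
    - {"offset": [-0.5,0,0],"turn": [0,0,0],"gripper": 2}
    - {"offset": [-0.5,0,0],"turn": [0,0,0],"gripper": 2}
    - {"offset": [-0.5,0,0],"turn": [0,0,0],"gripper": 2}
    - {"offset": [0,0,0],"turn": [0,0,0],"gripper": 2}
    - {"offset": [0,0,0],"turn": [0,0,0],"gripper": 2}
    - {"offset": [0,0,0],"turn": [0,0,0],"gripper": 2}
    - {"offset": [0,0,0],"turn": [0,0,0],"gripper": 2}
    - {"offset": [0,0,0],"turn": [0,0,0],"gripper": 2}
    - {"offset": [0,0,0],"turn": [0,0,0],"gripper": 2}

```text
t: 26.75
ee_pos: [421.3, 71.5, 77.8]
tcp_rot: [0.766, 0.643, 0.002, 0.002]
contact_force: [11.0, 3.1, -2.9]
width: 11.2
gripper_force: 15.0
```

The force rose to 11 N with no further motion, so the fork is on its home stop. I'll ease off a little, open, and rise.

Request:
carry_out:
  targets:
    - {"offset": [0.4,0,0],"turn": [0,0,0],"gripper": 2}
    - {"offset": [0.4,0,0],"turn": [0,0,0],"gripper": 2}
    - {"offset": [0,0,0],"turn": [0,0,0],"gripper": 15}
    - {"offset": [0,0,0],"turn": [0,0,0],"gripper": 25}
    - {"offset": [0,0,0],"turn": [0,0,0],"gripper": 40}
    - {"offset": [0,0,0],"turn": [0,0,0],"gripper": 40}
    - {"offset": [0,0,0],"turn": [0,0,0],"gripper": 40}
    - {"offset": [0,0,3],"turn": [0,0,0],"gripper": 40}
    - {"offset": [0,0,8],"turn": [0,0,0],"gripper": 40}
    - {"offset": [0,0,12],"turn": [0,0,0],"gripper": 40}

```text
t: 27.75
ee_pos: [418.7, 71.0, 100.7]
tcp_rot: [0.766, 0.643, -0.001, -0.0]
contact_force: [0.2, -0.2, 0.4]
width: 39.9
gripper_force: 0.0
```

Request:
carry_out:
  targets:
    - {"offset": [0,0,15],"turn": [0,0,0],"gripper": 40}
    - {"offset": [0,0,15],"turn": [0,0,0],"gripper": 40}
    - {"offset": [0,0,20],"turn": [0,0,0],"gripper": 40}
    - {"offset": [0,0,20],"turn": [0,0,0],"gripper": 40}
    - {"offset": [0,0,20],"turn": [0,0,0],"gripper": 40}
    - {"offset": [0,15,15],"turn": [0,0,0],"gripper": 40}
    - {"offset": [0,25,10],"turn": [0,0,0],"gripper": 40}
    - {"offset": [0,25,0],"turn": [0,0,0],"gripper": 40}
    - {"offset": [0,25,0],"turn": [0,0,0],"gripper": 40}
    - {"offset": [0,10,0],"turn": [0,0,0],"gripper": 40}

```text
t: 28.75
ee_pos: [419.0, 173.3, 216.0]
tcp_rot: [0.765, 0.644, 0.001, -0.0]
contact_force: [-0.9, -0.0, -0.2]
width: 39.8
gripper_force: 0.0
```

Run:
```python
from h import *
p,d=camera("scene"); p2,d2=camera("top")
cv2.imwrite("pics/s6.png",np.hstack([cv2.resize(a,(400,500),interpolation=cv2.INTER_CUBIC) for a in(p[230:380,270:390,::-1],p2[220:345,320:420,::-1])]))
s=state();print(s["t"],s["ee_pos"],s["contact_force"])
```

```text
28.85 [418.99026849 171.99027837 215.56664781] [ 0.25954994 -0.29828496  0.29493122]
```

View pics/s6.png

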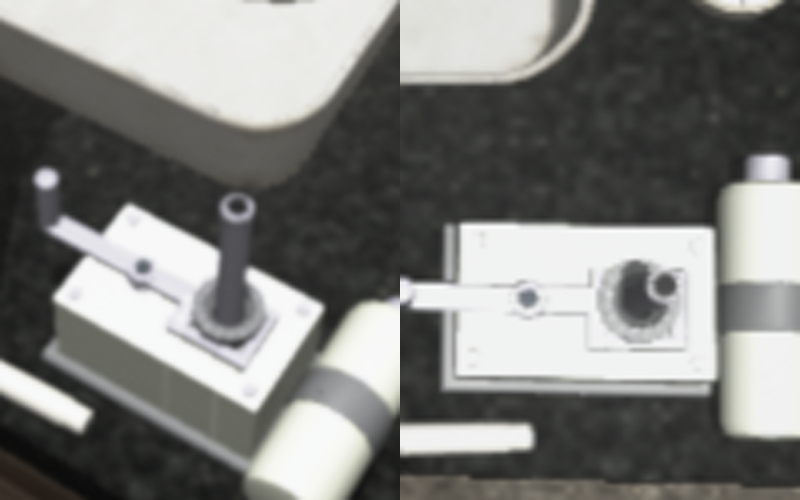

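The fork is fully home: the handle points straight away from the port (top view, pivot (528,298)) and the prongs frame the collar. The tube is upright at its earlier height, with its top at (237,203) in the scene crop. Handing in.

```bash
python3 -c "
from cell import hand_in
print(hand_in())"
```

```text
the job is handed in; nothing more can be done
None
```

I pushed the tube down about 27 mm until I felt it bottom on the stop (roughly 9–11 N over the drag), swung the fork home to its stop, let go, and handed the job in at about 29 s.

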